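Set the torch's gas interlock: isolator home, then selector over

TASK

Set the gas interlock box of the bench torch: turn the isolator lever clockwise until it is fully home against its stop, feeling for the stop and without forcing it (push with no more than 25 N), which frees the bar-shaped selector beside it; then turn the selector clockwise all the way to its stop. Let go of both and leave everything else on the bench where it is.

Things in the scene. Friction and masses are not known exactly. Their poses are not given: they have to be found in the camera images.
- gasbox: Gas interlock box, grey, 180 (x) x 250 (y) x 60 mm high, fixed. Origin: centre of underside; x points to the face with two brass unions, y from isolator to selector, z up. Vertical axes: isolator at (0,-55), selector at (0,+55) mm. Flat steel interlock discs lie on it, 60 to 68 mm above the bench: the selector's can pass only through the gap in the isolator's, which faces it when the isolator is home.
- isolator_axis (a point): Point on the isolator's vertical turning axis, 125 mm above the bench, level with the middle of the stud. The lever is clamped to this spindle at an unmeasured angle (up to 22 degrees either way), so its direction does not tell where its end stop is: that can only be felt. The selector comes free only when the isolator is within 3 degrees of the stop.
- isolator: Isolator lever: flat steel bar 18 mm wide, underside 93 mm above the bench, black upright stud at its end. Origin on the axis; x along the lever to the stud. Starts within 37 degrees of the box's +x. Home is 65 to 80 degrees clockwise (from above) from the start, 43 to 87 degrees clockwise from the box's +x, at a solid stop. It stays where left. Do not push it with more than 25 N at the stud.
- isolator_stud (a point): Centre of the stud: upright round black grip, 18 mm across, from 103 to 148 mm above the bench, fixed to the lever 85 mm from the axis. Clear all round; the lever is below it. Moving it takes 4 to 8 N along its arc until the stop, where the load rises at once. Only the push along the arc counts, not how hard the stud is pinched.
- stop_post: Isolator's end stop: fixed steel post, 10 mm across, 60 to 76 mm above the bench, 47 mm from the isolator's axis; a lug on the isolator's disc meets it when home. Origin: its foot. It may be loaded by at most 45 N, which is a push of 25 N along the arc at the stud.
- selector_grip (a point): Centre of the selector's bar grip, on the selector's vertical axis, 100 mm above the bench. The black bar is 64 mm long along this frame's x, 14 mm wide (y), and spans 82 to 114 mm above the bench; below it a hub 28 mm across and the steel disc (top at 68 mm).
- selector (a joint): Angle of the selector, rad: 0 as found, growing clockwise seen from above, 1.2 at its end stop. While the isolator is not home it is blocked after about 0.07 rad. Turning it takes about 0.2 N m; it stays where it is left.
- round_flask: Bystander: round-bellied glass flask, 68 mm wide, 110 mm high. Origin at its foot. Leave where it is.
- cone_flask: Bystander: conical glass flask, 66 mm wide, 90 mm high. Origin at its foot. Leave where it is.
- cork_ring: Bystander: cork ring, 80 mm wide, 22 mm high. Origin at its foot. Leave where it is.
- paddle: Bystander: shaping paddle with wooden handle, lying flat, 200 mm long. Origin at its foot. Leave where it is.
- rest_block: Bystander: wooden rest block 50 x 100 x 30 mm. Origin at its foot. Leave where it is.
- pick_cup: Bystander: open steel cup, 70 mm wide, 80 mm high. Origin at its foot. Leave where it is.
- spanner: Bystander: open-ended spanner, lying flat, 160 mm long. Origin at its foot. Leave where it is.

How it is judged:
On the way, in this order (a step that is already met when the one before it is completed fails the run):
1. the isolator lever is turned clockwise to beyond 40 degrees from the box's x axis, the selector not yet turned (angle between the x axis of isolator and the x axis of gasbox, either way round above 0.7 rad and value of joint selector below 0.3 rad), for 0.1 s.
2. the selector is turned to its stop (value of joint selector above 1.12 rad), for 0.1 s.
At the end, for the whole second after the job is handed in: The selector stands within 0.08 rad of its end stop (joint above 1.12 of 1.2 rad), the isolator lever is still turned home (more than 40 degrees from the box's x axis; the interlock allows the selector over only then), and both are at rest (value of joint selector above 1.12 rad and velocity of joint selector below 0.05 rad/s and angle between the x axis of isolator and the x axis of gasbox, either way round above 0.7 rad and angular speed of isolator below 0.05 rad/s); the robot touches nothing.
It fails at once if the isolator is forced: its stop post is loaded with more than 45 N (25 N of push at the stud) (contact force between stop_post and anything else above 45 N).
It fails at once if a bystander is moved by more than 30 mm (distance of any of round_flask, cone_flask, cork_ring, paddle, rest_block, pick_cup, spanner from where it was at the start of the episode above 0.03 m).
It also fails if it takes over 69 s, if anything falls off the work surface, if the arm or the gripper's body presses on something with over 40 N, if the wrist force passes 120 N, or if a joint passes its speed limit or range.

ROBOT

A 6-joint arm with a two-finger parallel gripper is mounted at the origin on the work surface. World frame = base frame: x ahead of the robot, y to its left, z up, the work surface at z = 0. Lengths are in m, angles in rad, forces in N, time in s.
With the tool pointing down it reaches from about 0.375 to 0.9 m from the base axis. Payload 3.1 kg.
Tool frame: the origin (TCP) lies midway between the tips of the shut fingers; the grasp point (between the pads) lies 19 mm behind it; z points along the fingers, y is the line along which they close (so a half turn about z gives the same grasp; the last joint's range is limited). The gripper opens to 85 mm and grips with 20 to 120 N. Pads are 22 mm wide; open, the fingers measure 114 mm over their backs; the gripper's body (76 mm by 85 mm) begins 54 mm behind the grasp point. The pads swing forward as they close: fully open they stand 13 mm farther back than shut.
Start: joints at [-1.333, 0.527, 1.433, -0, 1.181, -0.178], TCP at [0.252, -0.572, 0.231] pointing down, gripper open.
Joint ranges: [-3.08, 3.08], [-0.75, 2.2], [0.22, 2.44], [-1.43, 4.57], [0, 2.65], [-2.85, 2.85]. Speed limits (rad/s): [2.79, 2.79, 3.14, 3.14, 3.14, 3.14].

INTERFACE

Orientations are given as a unit quaternion [x, y, z, w].
In Python, from station import manip gives the robot as it stands.
- The arm moves only by the tool step_arm, never from a script. Its argument "targets" is text: rows parted by semicolons, each of 4 numbers parted by spaces: the shift along the tool's x, y, z in mm, then the turn about the tool's z in degrees. A call has 1 to 12 rows; each row is the pose to reach, as a shift and turn from the pose commanded when the call began, along the tool's axes at that moment; what a row does not reach only later rows make up. A row lasts 1/10 s, in which the tool goes at most 50 mm and 8.59 degrees, less where a joint would pass 70% of its speed; a pose out of reach is approached as far as the arm can. A call with a gripper value outside its range is refused whole. "gripper" is the closure, from 0 (fully open) to 1 (shut), set as the call begins (left out, the last holds). The fingers move at their own pace and stop on an object; "squeeze" is the grip in N (left out, the last holds). Time passes only in rows, so rows that repeat a pose let the fingers close. It gives the time, the measured TCP pose, the force, the opening and the grip force at its end, in the units of the state.
- manip.sense(): the state, without advancing time (a new reading comes with each control period).
- manip.snapshot(name): name is "scene" or "top"; returns the picture (420x560x3 uint8, red, green, blue); there is no depth.
- manip.get_calibration(name): a dict with "fov_y" (degrees; the focal length in pixels is half the picture's height over the tangent of half this angle, whatever the lens; pixels are square), "cx", "cy" (the principal point, pixels), "extrinsics" (4x4, takes a point from camera to world coordinates). Camera axes: x right, y down, z forward; pixel columns grow to the right and rows downward; lengths in m; the calibration is good to about 2 mm. A picture is of the moment at which its call begins. get_calibration takes no time and is no camera call.
- manip.sign_off(): hands the job in; it is judged then, once.
Trained networks look in the newest picture that a camera, given by its name, has taken for a name from the list of things; names that differ only in an ending like _2 or _b are one class to them, and where a whole thing is asked for, a point or a joint stands for the part that bears it (a point fixed in the world has none). Each returns a list of dicts, best first, with "p" (0 to 1); they miss things now and then, are a little off and sometimes report something else, mostly with a low value. They report only what shows in the picture. A call takes as long as a camera call.
- manip.recognise(camera, query): "position" ([column, row] in pixels, amid what is visible of it).
- manip.masks_of(camera, query): "pixels" (420x560 bool, what is visible of it) and "position" ([column, row] in pixels, amid what is visible of it).
- manip.mark_of(camera, query): "position" ([column, row] in pixels: a listed point, or the origin of a listed thing).
The state is a dict: "t": time; "q": joint angles; "qd": joint speeds; "tau": joint torques, N m; "tcp_pos": TCP position; "tool_rot": TCP orientation; "force": force on the tool from outside, world axes, zero at the start; "ft_torque": the same for the moment, N m; "finger_gap": opening from 0.0 (shut) to 1.0 (fully open); "gripper_force": force on a finger pad.
Only numpy, scipy, OpenCV 4.12 (cv2) and the standard library are available. Lean on these libraries where they do the work, as an engineer would, in place of code of your own. Each camera call takes 0.05 s, during which the arm holds its last target. There are 200 camera calls.

## Working session

There is one attempt and no reset: what is moved stays moved. The work goes in short steps, Python scripts to look and compute and a tool call to move; the robot and the scene stay as the last step left them, time stands still between calls to the robot, and variables do not carry over. Pictures are saved under pics/ and viewed, at most 10 in all, crops included, and the job is handed in when it is done.

Besides the shell and the picture viewer there is one more tool, called after "Emit:" as name(argument=value, ...) on one line, values as JSON. step_arm: Moves the arm, as the interface text tells. Its arguments: {"type":"object","properties":{"targets":{"type":"string"},"gripper":{"type":"number"},"squeeze":{"type":"number"}},"required":["targets"]}

```bash
mkdir -p pics
cat > h.py <<'E'
import numpy as np, cv2
from station import manip
from scipy.spatial.transform import Rotation as R
def ray(cam,px,z):
    c=manip.get_calibration(cam); E=np.array(c["extrinsics"]); f=210/np.tan(np.radians(c["fov_y"])/2)
    d=E[:3,:3]@np.array([(px[0]-c["cx"])/f,(px[1]-c["cy"])/f,1]); o=E[:3,3]
    return o+d*(z-o[2])/d[2]
def tool(p):  # world shift -> tool axes mm
    s=manip.sense(); r=R.from_quat(s["tool_rot"])
    return np.round(r.inv().apply(np.array(p)-s["tcp_pos"])*1000,1)
E
python3 - <<'E'
from h import *
ims=[]
for c in("scene","top"):
    im=manip.snapshot(c); cv2.imwrite(f"pics/{c}0.png",im[:,:,::-1])
for c in("scene","top"):
  for q,z in(("isolator_axis",.125),("isolator_stud",.125),("selector_grip",.1),("gasbox",0),("stop_post",.06)):
    for d in manip.mark_of(c,q)[:2]: print(c,q,d["p"],np.round(d["position"],1),ray(c,d["position"],z).round(4))
print(manip.sense())
print(R.from_quat(manip.sense()["tool_rot"]).as_matrix().round(3))
E
```

```text
scene isolator_axis 0.67 [244.7 226.6] [ 0.5282 -0.1269  0.125 ]
scene isolator_axis 0.53 [144.6 359.5] [ 0.6529 -0.4516  0.125 ]
scene isolator_stud 0.87 [282.5 232.5] [ 0.5965 -0.0688  0.125 ]
scene isolator_stud 0.63 [394.4 129.7] [0.531  0.3798 0.125 ]
scene selector_grip 0.94 [281.4 203.1] [ 0.5149 -0.0074  0.1   ]
scene gasbox 0.92 [267.5 234.7] [ 0.5147 -0.0565  0.    ]
scene gasbox 0.44 [225.8 210.7] [ 0.3796 -0.0987 -0.    ]
scene stop_post 0.55 [236.2 230.2] [ 0.4856 -0.1298  0.06  ]
top isolator_axis 0.65 [319.9 212.6] [ 0.5381 -0.1249  0.125 ]
top isolator_stud 0.64 [126.9 244.7] [0.4428 0.454  0.125 ]
top isolator_stud 0.53 [301.7 194.6] [ 0.5938 -0.0704  0.125 ]
top selector_grip 0.6 [284.4 219.1] [ 0.5227 -0.0176  0.1   ]
top gasbox 0.45 [281.8 221.7] [ 0.5303 -0.009   0.    ]
{'t': 0.6, 'q': array([-1.33350118e+00,  5.27456943e-01,  1.43272684e+00,  1.90861386e-05,
        1.18139924e+00, -1.78497172e-01]), 'qd': array([ 0.00059081, -0.00183087, -0.00015687,  0.00010388,  0.00042746,
        0.00107404]), 'tau': array([ 2.25870804e-04, -4.42046857e+01, -1.78325540e+01, -3.14355311e-04,
        9.76675838e-04, -6.58347361e-06]), 'tcp_pos': array([ 0.25247206, -0.57169931,  0.23132832]), 'tool_rot': array([9.78468064e-01, 2.06398276e-01, 8.96651919e-06, 4.55761630e-06]), 'force': array([-0.59615444,  0.48836547,  0.31961239]), 'ft_torque': array([ 0.02003984, -0.00227677,  0.02998495]), 'gripper_force': 0.0, 'finger_gap': 0.9991794099751258}
[[ 0.915  0.404  0.   ]
 [ 0.404 -0.915 -0.   ]
 [ 0.     0.    -1.   ]]
```

View pics/top0.png

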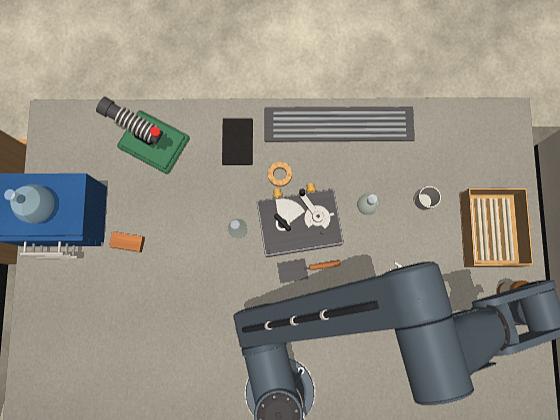

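View pics/scene0.png

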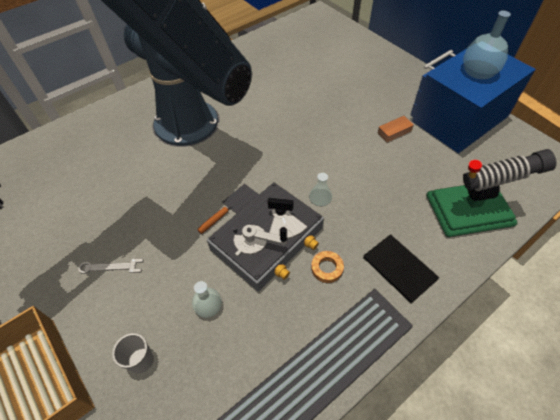

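Run:
```python
import cv2,numpy as np
a=cv2.imread("pics/top0.png")[165:265,235:365]; b=cv2.imread("pics/scene0.png")[175:295,200:330]
a=cv2.resize(a,None,fx=6,fy=6,interpolation=cv2.INTER_CUBIC); b=cv2.resize(b,None,fx=5,fy=5,interpolation=cv2.INTER_CUBIC)
cv2.imwrite("pics/ct.png",a[:600,:780]);cv2.imwrite("pics/cs.png",b)
```

```text
(no output)
```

View pics/ct.png

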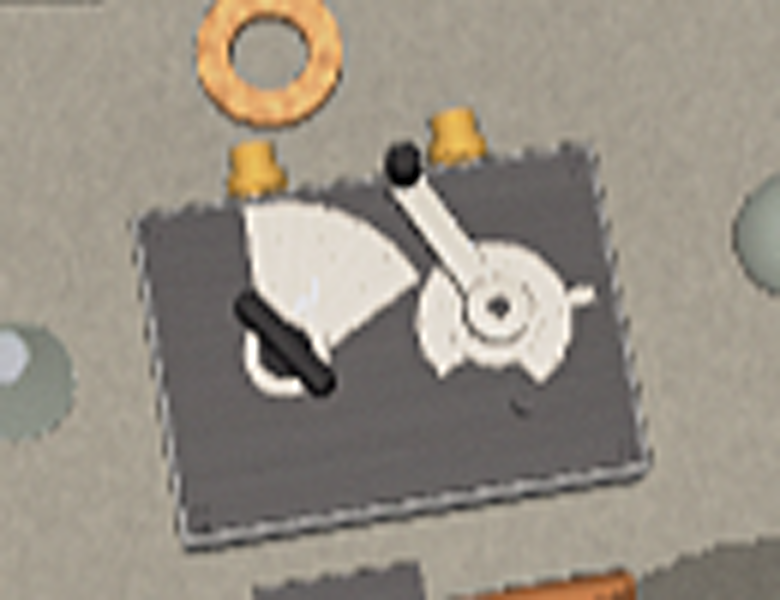

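View pics/cs.png

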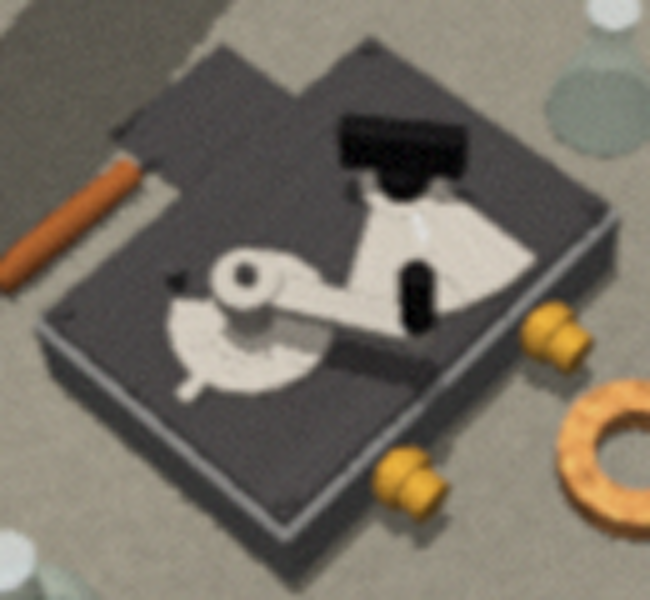

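Run:
```python
from h import *
T=lambda x,y:(235+(x-2.5)/6,165+(y-2.5)/6); S=lambda x,y:(200+(x-2)/5,175+(y-2)/5)
f=lambda n,c,p,z:print(n,c,ray(c,p,z)[:2].round(4))
for n,p in(("c1",(140,212)),("c2",(598,150)),("c3",(648,468)),("c4",(190,538))): f(n,"top",T(*p),.06)
for n,p in(("c1",(617,212)),("c2",(287,538)),("c3",(40,328)),("c4",(370,38))): f(n,"scene",S(*p),.06)
f("axis","top",T(500,308),.103);f("axis","scene",S(246,276),.103)
f("studtop","top",T(404,160),.148);f("stud","scene",S(416,298),.1255)
f("sel","top",T(247,303),.114);f("sel","top",T(322,385),.114);
f("selL","scene",S(342,130),.114);f("selR","scene",S(466,140),.114)
f("post","top",T(518,408),.076);f("lug","top",T(585,293),.068)
f("post","scene",S(177,278),.076);f("lug","scene",S(188,390),.068)
c=manip.get_calibration("top");print(np.array(c["extrinsics"])[:3,3])
```

```text
c1 top [0.5909 0.066 ]
c2 top [ 0.6234 -0.176 ]
c3 top [ 0.4544 -0.1985]
c4 top [0.4188 0.0392]
c1 scene [0.5932 0.0652]
c2 scene [ 0.6323 -0.1739]
c3 scene [ 0.4649 -0.2014]
c4 scene [0.4232 0.0379]
axis top [ 0.5317 -0.1202]
axis scene [ 0.529  -0.1179]
studtop top [ 0.5992 -0.0704]
stud scene [ 0.6008 -0.0713]
sel top [0.5329 0.0087]
sel top [ 0.4908 -0.0291]
selL scene [ 0.4961 -0.0344]
selR scene [0.5396 0.0091]
post top [ 0.4839 -0.1304]
lug top [ 0.5453 -0.1669]
post scene [ 0.4931 -0.1366]
lug scene [ 0.5439 -0.1666]
[ 0.26879384 -0.01879661  1.66792426]
```

Emit:
step_arm(targets="45 -27 0 -1; 90 -55 0 -2; 135 -82 0 -3; 180 -110 0 -4; 225 -137 0 -5; 270 -165 0 -6; 315 -192 0 -7; 360 -220 0 -8; 405 -247 0 -9; 450 -275 0 -10; 490 -300 0 -11; 521 -318 0 -12", gripper=0.4, squeeze=20)

```text
t: 1.8
tcp_pos: [0.5956, -0.0769, 0.2316]
tool_rot: [0.951, 0.308, 0.0, 0.0]
force: [0.6, -0.9, -0.6]
finger_gap: 0.601
gripper_force: 0.0
```

Emit:
step_arm(targets="0 0 0 0; 0 0 0 0")

```text
t: 2.0
tcp_pos: [0.5948, -0.0777, 0.2311]
tool_rot: [0.951, 0.309, -0.0, 0.0]
force: [0.6, -0.6, -0.2]
finger_gap: 0.6
gripper_force: 0.0
```

Run:
```python
from h import *
s=manip.sense();print(s); r=R.from_quat(s["tool_rot"]).as_matrix();print(r.round(3),np.degrees(np.arctan2(r[1,1],r[0,1])))
im=manip.snapshot("scene");b=cv2.resize(im[100:300,160:400,::-1],None,fx=3,fy=3,interpolation=cv2.INTER_CUBIC);cv2.imwrite("pics/s1.png",b)
print(tool([.6002,-.0701,.15]))
```

```text
{'t': 2.0, 'q': array([-3.15749485e-01,  4.93788395e-01,  1.49773738e+00, -6.47579116e-04,
        1.15036639e+00,  6.27162655e-01]), 'qd': array([-4.82655545e-02, -8.70093882e-03,  2.24578221e-02, -5.12860674e-03,
        5.97834637e-05,  5.08927407e-04]), 'tau': array([ 1.35312684e+00, -4.22291815e+01, -1.77563417e+01,  1.13402037e-01,
       -3.52285907e-02,  1.24856620e-02]), 'tcp_pos': array([ 0.59481116, -0.07772388,  0.23112961]), 'tool_rot': array([ 9.51082718e-01,  3.08936163e-01, -2.95092353e-04,  1.50695530e-04]), 'force': array([ 0.58222365, -0.60463473, -0.22890944]), 'ft_torque': array([-0.01167604, -0.01490811,  0.03917841]), 'gripper_force': 0.0, 'finger_gap': 0.5997139376887762}
[[ 0.809  0.588 -0.   ]
 [ 0.588 -0.809 -0.   ]
 [-0.001  0.    -1.   ]] -54.00973512720595
[10.  -3.6 81.1]
```

View pics/s1.png

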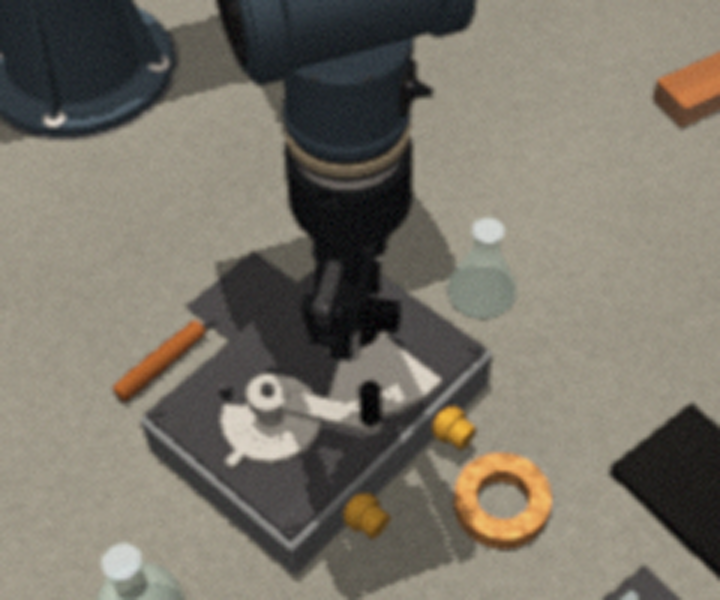

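Emit:
step_arm(targets="5 -2 20 0; 10 -4 40 0; 10 -4 60 0; 10 -4 60 0")

```text
t: 2.45
tcp_pos: [0.5974, -0.071, 0.1687]
tool_rot: [0.952, 0.306, -0.003, -0.002]
force: [-0.1, 0.4, -0.2]
finger_gap: 0.6
gripper_force: 0.0
```

Run:
```python
from h import *
print(tool([.6002,-.0701,.112]))
im=manip.snapshot("scene");b=cv2.resize(im[170:270,220:350,::-1],None,fx=6,fy=6,interpolation=cv2.INTER_CUBIC);cv2.imwrite("pics/s2.png",b)
im=manip.snapshot("top")
s=manip.sense();print(s["tcp_pos"],s["qd"])
```

```text
[ 3.   1.2 56.7]
[ 0.59979563 -0.07127293  0.17141494] [ 0.00842084 -0.02003377 -0.02622559  0.00201863 -0.004704   -0.00053344]
```

View pics/s2.png

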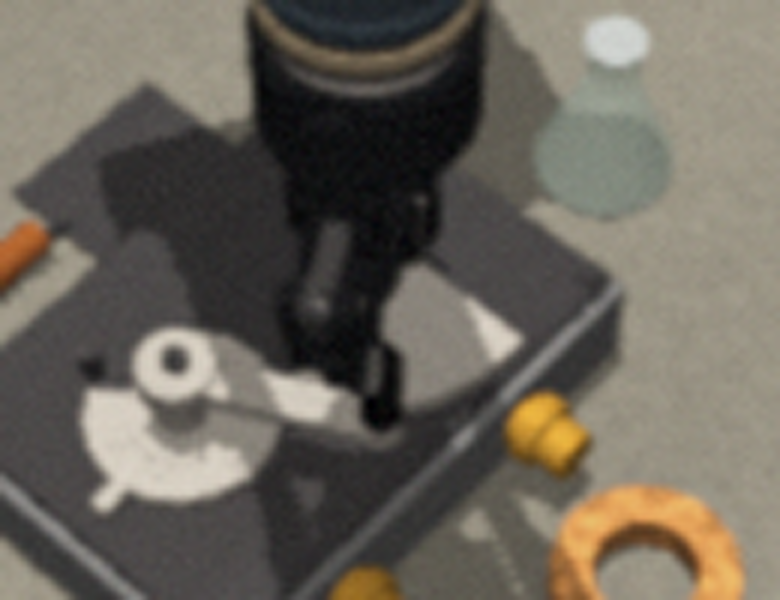

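Emit:
step_arm(targets="0 1 15 0; 1 1 30 0; 1 1 45 0; 1 1 57 0; 1 1 57 0; 1 1 57 0")

```text
t: 3.15
tcp_pos: [0.6022, -0.0705, 0.115]
tool_rot: [0.952, 0.307, 0.0, 0.0]
force: [0.1, 0.3, -0.0]
finger_gap: 0.598
gripper_force: 0.0
```

Emit:
step_arm(targets="0 0 0 0; 0 0 0 0; 0 0 0 0; 0 0 0 0; 0 0 0 0; 0 0 0 0", gripper=1, squeeze=20)

```text
t: 3.75
tcp_pos: [0.6021, -0.0695, 0.1151]
tool_rot: [0.952, 0.308, 0.0, -0.0]
force: [-0.5, 2.5, 4.5]
finger_gap: 0.203
gripper_force: 22.1
```

Emit:
step_arm(targets="0 3 0 2; -0.5 9 0 6; -1.5 15 0 10; -2.5 20.5 0 14; -4 26.5 0 18; -6 32 0 22; -8.5 37.5 0 26; -11.5 42.5 0 30; -14.5 48 0 34; -18 52.5 0 38; -20 55 0 40; -20 55 0 40")

```text
t: 4.95
tcp_pos: [0.6171, -0.126, 0.1149]
tool_rot: [0.999, -0.036, -0.001, -0.0]
force: [-2.3, 1.6, 6.8]
finger_gap: 0.203
gripper_force: 22.2
```

```bash
cat >> h.py <<'E'
def st(ax=(.531,-.1195)):
    s=manip.sense(); r=R.from_quat(s["tool_rot"]).as_matrix(); d=s["tcp_pos"][:2]-np.array(ax)
    print("r",np.hypot(*d)*1000,"ang",np.degrees(np.arctan2(d[1],d[0])),"toolyaw",np.degrees(np.arctan2(r[1,0],r[0,0])),"Ftool",(r.T@s["force"]).round(2),s["force"].round(2),"M",s["ft_torque"].round(2),s["finger_gap"],s["gripper_force"],s["t"])
E
python3 -c "
from h import *
st()"
```

```text
r 86.33008103896508 ang -4.2977580322803375 toolyaw -4.1620139145247865 Ftool [-2.38 -1.4  -6.75] [-2.26  1.56  6.76] M [0.4  0.38 0.16] 0.20297261010785334 22.1927547454834 4.95
```

Emit:
step_arm(targets="0 4.5 0 3; -0.5 9 0 6; -1 13.5 0 9; -2 18 0 12; -3 22 0 15; -4 26.5 0 18; -4.5 28 0 19; -5 29 0 20")

```text
t: 5.75
tcp_pos: [0.6103, -0.1537, 0.1149]
tool_rot: [0.978, -0.209, -0.001, -0.001]
force: [-0.3, 5.1, 6.4]
finger_gap: 0.203
gripper_force: 22.2
```

```bash
python3 -c "
from h import *
st()"
```

```text
r 86.36030979107667 ang -23.326839932520446 toolyaw -24.15716334782108 Ftool [-2.38 -4.56 -6.37] [-0.3   5.12  6.38] M [0.68 0.19 0.23] 0.2032196493830296 22.17825025320053 5.75
```

Emit:
step_arm(targets="0 1 0 0.7; 0 2 0 1.4; 0 3 0 2; 0 4 0 2.7")

```text
t: 6.15
tcp_pos: [0.6087, -0.1573, 0.1149]
tool_rot: [0.973, -0.232, -0.001, -0.001]
force: [-1.0, 4.6, 5.8]
finger_gap: 0.205
gripper_force: 22.2
```

Emit:
step_arm(targets="0 1 0 0.7; 0 2 0 1.4; 0 2 0 1.4")

```text
t: 6.45
tcp_pos: [0.6077, -0.1592, 0.1149]
tool_rot: [0.97, -0.244, -0.001, -0.0]
force: [-1.3, 3.6, 6.0]
finger_gap: 0.201
gripper_force: 22.2
```

Emit:
step_arm(targets="0 1 0 0.7; 0 2 0 1.4; 0 2 0 1.4")

```text
t: 6.75
tcp_pos: [0.6067, -0.161, 0.1148]
tool_rot: [0.967, -0.256, -0.001, -0.0]
force: [-1.5, 4.2, 5.9]
finger_gap: 0.198
gripper_force: 22.2
```

```bash
python3 -c "
from h import *
st()"
```

```text
r 86.31095700433677 ang -28.742772372763934 toolyaw -29.607076701932254 Ftool [-3.42 -2.87 -5.86] [-1.55  4.18  5.87] M [0.69 0.25 0.3 ] 0.19840787523182052 22.182686626911163 6.75
```

Emit:
step_arm(targets="0 0.7 0 0.5; 0 1.4 0 1; 0 2 0 1.4")

```text
t: 7.05
tcp_pos: [0.6057, -0.1627, 0.1149]
tool_rot: [0.964, -0.267, -0.001, -0.0]
force: [-1.5, 4.3, 5.5]
finger_gap: 0.201
gripper_force: 22.2
```

Emit:
step_arm(targets="0 0.7 0 0.5; 0 1.4 0 1; 0 2 0 1.4")

```text
t: 7.35
tcp_pos: [0.6047, -0.1644, 0.1149]
tool_rot: [0.96, -0.279, -0.001, -0.0]
force: [-1.5, 3.5, 5.9]
finger_gap: 0.201
gripper_force: 22.2
```

Emit:
step_arm(targets="0 0.7 0 0.5; 0 1.4 0 1; 0 2 0 1.4")

```text
t: 7.65
tcp_pos: [0.604, -0.1659, 0.1149]
tool_rot: [0.957, -0.291, -0.0, -0.001]
force: [-0.0, 5.6, 5.2]
finger_gap: 0.202
gripper_force: 22.2
```

Emit:
step_arm(targets="0 0.5 0 0.4; 0 1 0 0.7")

```text
t: 7.85
tcp_pos: [0.6035, -0.1667, 0.1149]
tool_rot: [0.955, -0.297, -0.0, -0.001]
force: [-0.7, 5.0, 5.1]
finger_gap: 0.201
gripper_force: 22.2
```

```bash
python3 -c "
from h import *
st()"
```

```text
r 86.48145740418248 ang -33.04362631039959 toolyaw -34.5267207921337 Ftool [-3.42 -3.71 -5.05] [-0.72  4.99  5.06] M [0.77 0.06 0.21] 0.20071750805801486 22.154768407344818 7.85
```

Still moving; continue.

Emit:
step_arm(targets="0 0.5 0 0.4; 0 1 0 0.7; 0 1.5 0 1")

```text
t: 8.15
tcp_pos: [0.6027, -0.1679, 0.1149]
tool_rot: [0.952, -0.305, -0.0, -0.001]
force: [-0.4, 5.2, 6.2]
finger_gap: 0.203
gripper_force: 22.1
```

Emit:
step_arm(targets="0 0.5 0 0.4; 0 1 0 0.7; 0 1.5 0 1")

```text
t: 8.45
tcp_pos: [0.6018, -0.1691, 0.1149]
tool_rot: [0.95, -0.313, -0.0, -0.001]
force: [-0.5, 4.8, 5.4]
finger_gap: 0.202
gripper_force: 22.1
```

Emit:
step_arm(targets="0 0.5 0 0.4; 0 1 0 0.7; 0 1.5 0 1")

```text
t: 8.75
tcp_pos: [0.6009, -0.1703, 0.1149]
tool_rot: [0.947, -0.322, -0.0, -0.001]
force: [-1.3, 6.0, 5.7]
finger_gap: 0.203
gripper_force: 22.1
```

Emit:
step_arm(targets="0 0.5 0 0.4; 0 1 0 0.7; 0 1.5 0 1")

```text
t: 9.05
tcp_pos: [0.6001, -0.1715, 0.1149]
tool_rot: [0.944, -0.33, -0.0, -0.001]
force: [0.3, 5.3, 4.9]
finger_gap: 0.204
gripper_force: 22.1
```

Emit:
step_arm(targets="0 0.5 0 0.4; 0 1 0 0.7; 0 1.5 0 1")

```text
t: 9.35
tcp_pos: [0.5991, -0.1727, 0.1148]
tool_rot: [0.941, -0.338, -0.0, -0.001]
force: [0.0, 5.2, 6.3]
finger_gap: 0.199
gripper_force: 22.1
```

Emit:
step_arm(targets="0 0.5 0 0.4; 0 1 0 0.7; 0 1.5 0 1")

```text
t: 9.65
tcp_pos: [0.5982, -0.1739, 0.1149]
tool_rot: [0.938, -0.346, -0.0, -0.001]
force: [0.5, 5.6, 5.8]
finger_gap: 0.201
gripper_force: 22.1
```

Emit:
step_arm(targets="0 0.5 0 0.4; 0 1 0 0.7; 0 1.5 0 1")

```text
t: 9.95
tcp_pos: [0.5972, -0.1751, 0.1149]
tool_rot: [0.935, -0.354, -0.0, -0.001]
force: [0.6, 4.3, 5.5]
finger_gap: 0.2
gripper_force: 22.1
```

Emit:
step_arm(targets="0 0.5 0 0.4; 0 1 0 0.7; 0 1.5 0 1")

```text
t: 10.25
tcp_pos: [0.5963, -0.1762, 0.1148]
tool_rot: [0.932, -0.363, -0.0, -0.001]
force: [-0.4, 4.8, 5.3]
finger_gap: 0.201
gripper_force: 22.1
```

Emit:
step_arm(targets="0 0.5 0 0.4; 0 1 0 0.7; 0 1.5 0 1")

```text
t: 10.55
tcp_pos: [0.5953, -0.1773, 0.1149]
tool_rot: [0.929, -0.371, -0.0, -0.001]
force: [-0.4, 4.6, 5.7]
finger_gap: 0.203
gripper_force: 22.1
```

```bash
python3 -c "
from h import *
st()"
```

```text
r 86.45642624700154 ang -41.97950193353522 toolyaw -43.5139199028899 Ftool [-3.41 -3.06 -5.72] [-0.36  4.56  5.73] M [ 0.72 -0.05  0.22] 0.20302512597076142 22.126215398311615 10.55
```

Emit:
step_arm(targets="0 0.5 0 0.4; 0 1 0 0.7; 0 1.5 0 1")

```text
t: 10.85
tcp_pos: [0.5948, -0.1777, 0.1149]
tool_rot: [0.925, -0.379, 0.0, -0.001]
force: [1.5, 7.3, 5.0]
finger_gap: 0.204
gripper_force: 22.1
```

Emit:
step_arm(targets="0 0.5 0 0; 0 1 0 0; 0 1 0 0")

```text
t: 11.15
tcp_pos: [0.5946, -0.1779, 0.1149]
tool_rot: [0.925, -0.379, 0.001, -0.002]
force: [3.2, 9.3, 4.7]
finger_gap: 0.2
gripper_force: 22.1
```

```bash
python3 -c "
from h import *
st()"
```

```text
r 86.39148576871202 ang -42.545957035637244 toolyaw -44.55376042470838 Ftool [-4.25 -8.87 -4.63] [3.18 9.29 4.67] M [ 1.29 -0.39  0.2 ] 0.1999843536321234 22.137326896190643 11.15
```

Emit:
step_arm(targets="0 0.5 0 0; 0 1 0 0; 0 1.5 0 0; 0 1.5 0 0")

```text
t: 11.55
tcp_pos: [0.5944, -0.1782, 0.1149]
tool_rot: [0.925, -0.379, 0.001, -0.003]
force: [5.8, 10.6, 4.1]
finger_gap: 0.204
gripper_force: 22.2
```

```bash
python3 -c "
from h import *
st()"
```

```text
r 86.42850577322315 ang -42.78456219308315 toolyaw -44.58447844719638 Ftool [ -3.3  -11.6   -4.07] [ 5.78 10.56  4.14] M [ 1.61 -0.76  0.14] 0.2036194650094859 22.164530754089355 11.55
```

Emit:
step_arm(targets="0 -1 0 0; 0 -2.5 0 0; 0 -2.5 0 0")

```text
t: 11.85
tcp_pos: [0.5946, -0.178, 0.1148]
tool_rot: [0.926, -0.379, 0.0, -0.001]
force: [2.3, 6.1, 5.1]
finger_gap: 0.201
gripper_force: 22.1
```

Emit:
step_arm(targets="0 0 0 0; 0 0 0 0; 0 0 0 0; 0 0 0 0; 0 0 -20 0; 0 0 -40 0; 0 0 -60 0; 0 0 -80 0; 0 0 -80 0; 0 0 -80 0", gripper=0.6)

```text
t: 12.85
tcp_pos: [0.5939, -0.1798, 0.1941]
tool_rot: [0.925, -0.379, 0.0, 0.0]
force: [0.2, 0.4, 0.4]
finger_gap: 0.398
gripper_force: 0.0
```

```bash
python3 -c "
from h import *
st(); print(tool([.516,-.012,.15]),ray('top',manip.recognise('top','cone_flask')[0]['position'],.05))"
```

```text
r 87.14704234149283 ang -43.78713376779016 toolyaw -44.59305898870837 Ftool [-0.14 -0.37 -0.38] [0.16 0.36 0.38] M [-0.    0.01  0.01] 0.39844936508547557 0.0 12.85Traceback (most recent call last):
  File "<string>", line 3, in <module>
    st(); print(tool([.516,-.012,.15]),ray('top',manip.recognise('top','cone_flask')[0]['position'],.05))
                                                 ~~~~~~~~~~~~~~~~~~~~~~~~~~~~~~~~~~~^^^
IndexError: list index out of range
```

Emit:
step_arm(targets="-16 -6 0 -8; -32 -12 0 -16; -48 -18 0 -24; -64 -24 0 -32; -80 -30 0 -40; -96 -36 0 -48; -112 -42 0 -56; -128 -48 0 -64; -144 -54 0 -72; -160 -60 0 -80; -173 -65 0 -88; -173 -65 0 -88", gripper=0.4)

```text
t: 14.1
tcp_pos: [0.5143, -0.0103, 0.1929]
tool_rot: [0.929, 0.371, -0.002, -0.001]
force: [0.4, 0.0, 0.2]
finger_gap: 0.602
gripper_force: 0.0
```

Run:
```python
from h import *
st(); print(tool([.516,-.012,.085]))
for c in("scene","top"):
    im=manip.snapshot(c);print(c)
    for q,z in(("isolator_stud",.125),("selector_grip",.1)):
        for d in manip.mark_of(c,q)[:2]: print(q,d["p"],ray(c,d["position"],z).round(4))
    if c=="scene":cv2.imwrite("pics/s3.png",cv2.resize(im[165:285,200:340,::-1],None,fx=5,fy=5,interpolation=cv2.INTER_CUBIC))
```

```text
r 110.43972297357023 ang 98.6900292752113 toolyaw 43.51524417571828 Ftool [ 0.31  0.27 -0.18] [0.41 0.02 0.17] M [-0.    0.01  0.02] 0.6018034311640532 0.0 14.1
[  0.3   2.8 107.8]
scene
isolator_stud 0.83 [ 0.5896 -0.1696  0.125 ]
isolator_stud 0.72 [ 0.5271 -0.0169  0.125 ]
selector_grip 0.64 [ 0.5201 -0.0141  0.1   ]
top
isolator_stud 0.5 [ 0.5907 -0.167   0.125 ]
isolator_stud 0.35 [0.4927 0.1241 0.125 ]
selector_grip 0.63 [ 0.523  -0.0115  0.1   ]
selector_grip 0.59 [ 0.3771 -0.0885  0.1   ]
```

View pics/s3.png

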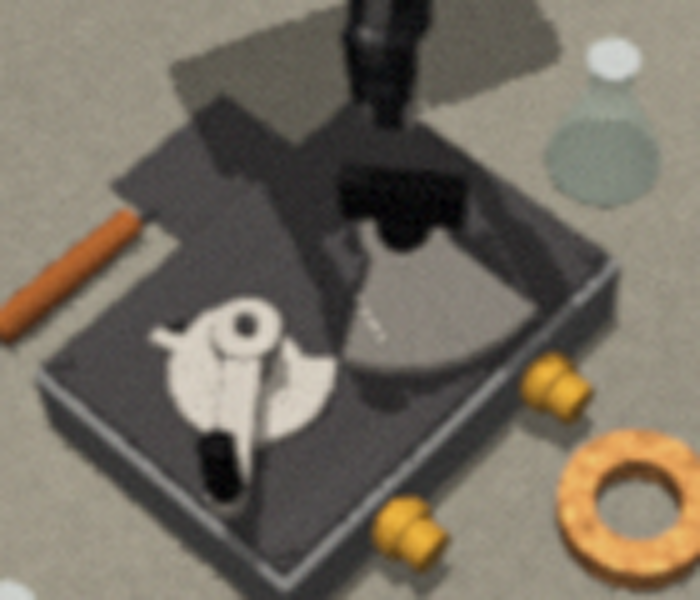

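Emit:
step_arm(targets="1 1 25 0; 1 1.5 50 0; 1 1.5 75 0; 1 1.5 95 0; 1 1.5 108 0; 1 1.5 108 0; 1 1.5 108 0")

```text
t: 15.1
tcp_pos: [0.5186, -0.0127, 0.0863]
tool_rot: [0.929, 0.369, 0.0, 0.0]
force: [0.1, -0.3, 0.2]
finger_gap: 0.602
gripper_force: 0.0
```

Emit:
step_arm(targets="0 0 0 0; 0 0 0 0; 0 0 0 0; 0 0 0 0; 0 0 0 0; 0 0 0 0", gripper=1, squeeze=30)

```text
t: 15.7
tcp_pos: [0.5144, -0.0087, 0.0872]
tool_rot: [0.929, 0.369, -0.002, -0.004]
force: [-4.8, 10.8, 7.7]
finger_gap: 0.157
gripper_force: 31.8
```

```bash
python3 -c "
from h import *
st()"
```

```text
r 112.06759414340509 ang 98.50620790135699 toolyaw 43.33426498800018 Ftool [  3.88 -11.23  -7.58] [-4.84 10.79  7.67] M [ 1.59  0.66 -0.06] 0.15690810219284038 31.755545139312744 15.7
```

Emit:
step_arm(targets="0 -2 0 0; 0 -4.5 0 0; 0 -4.5 0 0; 0 -4.5 0 3; 0 -4.5 0 7; 0 -4.5 0 11; 0 -4.5 0 15; 0 -4.5 0 15")

```text
t: 16.5
tcp_pos: [0.5148, -0.009, 0.0872]
tool_rot: [0.97, 0.245, -0.0, -0.0]
force: [-3.2, 1.3, 8.0]
finger_gap: 0.16
gripper_force: 31.6
```

```bash
python3 -c "
from h import *
st()"
```

```text
r 111.69086427169519 ang 98.3515491209849 toolyaw 28.330969538000097 Ftool [-2.16 -2.64 -7.95] [-3.15  1.29  7.95] M [ 0.29  0.61 -0.19] 0.15978261742942193 31.58431828022003 16.5
```

Emit:
step_arm(targets="0 0 0 5; 0 0 0 10; 0 0 0 15; 0 0 0 20; 0 0 0 25; 0 0 0 30; 0 0 0 35; 0 0 0 40; 0 0 0 45; 0 0 0 48; 0 0 0 50; 0 0 0 50")

```text
t: 17.7
tcp_pos: [0.515, -0.0108, 0.0872]
tool_rot: [0.982, -0.187, 0.0, 0.001]
force: [-3.5, -6.4, 6.3]
finger_gap: 0.156
gripper_force: 31.5
```

```bash
python3 -c "
from h import *
st()"
```

```text
r 109.89232731747276 ang 98.36690203792192 toolyaw -21.526322506176115 Ftool [-0.91  7.27 -6.28] [-3.52 -6.41  6.29] M [-0.61  0.58 -0.  ] 0.1557135765234635 31.512245535850525 17.7
```

Emit:
step_arm(targets="0 2 0 1; 0 2 0 2; 0 2 0 3; 0 2 0 3")

```text
t: 18.1
tcp_pos: [0.5149, -0.011, 0.0872]
tool_rot: [0.977, -0.213, 0.001, -0.0]
force: [-1.1, 2.0, 6.5]
finger_gap: 0.159
gripper_force: 31.4
```

```bash
python3 -c "
from h import *
st()"
```

```text
r 109.69867977488043 ang 98.42613278906731 toolyaw -24.575520816880648 Ftool [-1.83 -1.4  -6.52] [-1.09  2.03  6.51] M [0.44 0.25 0.14] 0.1589282913883587 31.442281007766724 18.1
```

Emit:
step_arm(targets="0 0 0 1; 0 0 0 2; 0 0 0 3; 0 0 0 3")

```text
t: 18.5
tcp_pos: [0.5149, -0.0111, 0.0872]
tool_rot: [0.972, -0.236, 0.001, 0.001]
force: [-2.1, 1.9, 5.3]
finger_gap: 0.157
gripper_force: 42.8
```

```bash
python3 -c "
from h import *
st()"
```

```text
r 109.6248999928652 ang 98.44734700738633 toolyaw -27.29092683516997 Ftool [-2.71 -0.77 -5.3 ] [-2.06  1.94  5.3 ] M [0.45 0.19 0.98] 0.15731441263487128 42.78583109378815 18.5
```

Emit:
step_arm(targets="0 0 0 -0.7; 0 0 0 -0.7")

```text
t: 18.7
tcp_pos: [0.5149, -0.0111, 0.0872]
tool_rot: [0.973, -0.23, 0.001, 0.0]
force: [-1.2, 1.5, 6.1]
finger_gap: 0.158
gripper_force: 36.9
```

Emit:
step_arm(targets="0 0 0 0; 0 0 0 0; 0 0 0 0; 0 0 0 0; 0 0 0 0; 0 0 -20 0; 0 0 -50 0; 0 0 -80 0; 0 0 -110 0; 0 0 -110 0; 0 0 -110 0", gripper=0.4)

```text
t: 19.8
tcp_pos: [0.5145, -0.0109, 0.1967]
tool_rot: [0.973, -0.232, 0.001, -0.0]
force: [-0.5, -0.5, 0.4]
finger_gap: 0.6
gripper_force: 0.0
```

Emit:
step_arm(targets="-40 0 -30 0; -80 0 -60 0; -110 0 -80 0; -110 0 -80 0; -110 0 -80 0")

```text
t: 20.3
tcp_pos: [0.4159, 0.039, 0.2757]
tool_rot: [0.973, -0.232, -0.0, 0.0]
force: [-0.1, -0.7, 1.1]
finger_gap: 0.602
gripper_force: 0.0
```

Run:
```python
from h import *
st(); im=manip.snapshot("scene")
cv2.imwrite("pics/s4.png",cv2.resize(im[165:285,200:340,::-1],None,fx=5,fy=5,interpolation=cv2.INTER_CUBIC))
```

```text
r 195.87832856492207 ang 125.99376288598084 toolyaw -26.84124326007639 Ftool [ 0.19  0.67 -1.08] [-0.14 -0.68  1.09] M [-0.03 -0.01  0.04] 0.6020656990663269 0.0 20.3
```

View pics/s4.png

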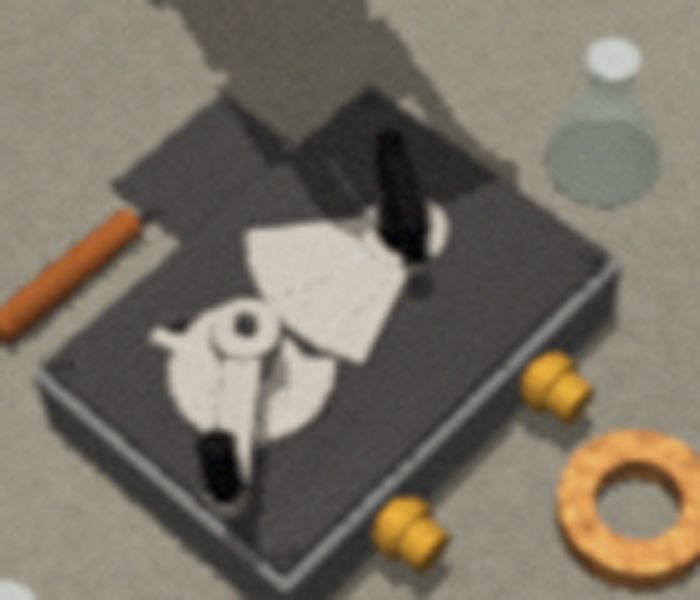

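The picture shows the lever's lug against the post (near pixel 170,335). The selector sector has swung into the isolator disc's gap (305,285), and the gripper is clear of the box.

```bash
python3 -c "
from h import *
print(manip.sign_off())"
```

```text
the job is handed in; nothing more can be done
None
```

The isolator was turned home until its stop was felt (about 12 N read at the wrist along the arc, limit 25 N). The selector was then turned about 70° until its torque jumped at the stop. Both were released, no bystander was knowingly touched, and the job was handed in at about 20 s; the hand-in returned no verdict.

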